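# Shut down the microscope corner

## Robot

A 6-joint arm with a two-finger parallel gripper is mounted at the origin on the work surface. World frame = base frame: x ahead of the robot, y to its left, z up, the work surface at z = 0. Lengths are in m, angles in rad, forces in N, time in s.
With the tool pointing down it reaches from about 0.35 to 0.95 m from the base axis. Payload 17.4 kg.
Tool frame: the origin (TCP) lies at the very end of the fingers, on their centre line; the grasp point (between the pads) lies 19 mm behind it; z points along the fingers, y is the line along which they close (so a half turn about z gives the same grasp; the last joint's range is limited). The gripper opens to 93 mm and grips with 3 to 60 N. Pads are 15 mm wide; open, the fingers measure 128 mm over their backs; the gripper's body (75 mm by 188 mm) begins 65 mm behind the grasp point.
Start: joints at [1.165, 0.116, 1.442, -0, 1.584, -0.038], TCP at [0.243, 0.63, 0.219] pointing down, gripper open.
Joint ranges: [-2.83, 2.83], [-0.83, 2.19], [0.07, 2.5], [-1.14, 4.28], [0.01, 3], [-2.97, 2.97]. Speed limits (rad/s): [1.89, 1.89, 2.22, 3.14, 3.14, 3.14].

## Interface

Orientations are given as a rotation vector (axis times angle).
In Python, from rig import env, kinematics, imaging gives the robot as it stands. Calls block until the motion is done:
- env.move_to(position, orientation): joint-space move of the TCP to a pose.
- env.move_l(position, velocity=0.15, rot=None, f_stop=None): straight line of the TCP; rot=None keeps the orientation; velocity is the mean speed in m/s. With f_stop (N) it stops when the force on the tool has changed by that much, and returns True; else False.
- env.movej(angles): joint-space move.
- env.grip(opening, force=None): finger opening in m; force is the grip in N (None keeps the last); returns when the fingers have stopped.
- env.wait(seconds).
- kinematics.inverse_kinematics(position, orientation): joint angles nearest the present ones, or None.
- env.state(): the state.
- imaging.camera(name): name is "scene" or "side" or "wrist"; returns a dict with "color" (480x640x3 uint8, red, green, blue), "K" (3x3 intrinsics, pixels), "rvec" (rotation vector, rad) and "tvec" (3), from world to camera coordinates, as OpenCV has them; the wrist camera has in their place "hand_eye" (4x4, takes a point from camera to tool coordinates, whose origin is the TCP and whose axes are the flange's). Camera axes: x right, y down, z forward; pixel columns grow to the right and rows downward; lengths in m; the calibration is good to about 2 mm. A picture is of the moment at which its call begins: read the wrist's pose just before it. There is no depth.
A pose or a line that the arm cannot do raises env.PlanningError and nothing moves.
- env.close_job(): hands the job in; it is judged then, once.
The state is a dict: "clock": time; "qpos": joint angles; "joint_velocities": joint speeds; "joint_torque": joint torques, N m; "position": TCP position; "eef_rot": TCP orientation; "contact_force": force on the tool from outside, world axes, zero at the start; "torque": the same for the moment, N m; "grip_width": finger opening in m; "finger_force": force on a finger pad.
Only numpy, scipy, OpenCV 4.12 (cv2) and the standard library are available. Lean on these libraries where they do the work, as an engineer would, in place of code of your own. Each camera call takes 0.05 s, during which the arm holds its last target. There are 200 camera calls.

## Task

We are done at the microscope: switch off its lamp by throwing the lever with the T-shaped handle right over from the stop it leans on (towards the robot) to the opposite stop, so that it stays there. Also lay the sampling spoon that lies loose on the bench flat in the empty half of the steel instrument tray, lengthways, bowl pointing the same way as the spoon already there. Leave the ball-handled switch as it is and everything else where it stands.

Things in the scene. Friction and masses are not known exactly. Their poses are not given: they have to be found in the camera images.
- lamp_switch_box: Grey switch box of the microscope lamp, fixed to the bench, 110 (x) by 80 (y) by 60 high; origin at the centre of its underside. The lever on its top pivots about an axis along the box's y, 55 mm above the bench over the origin, and swings in the box's x-z plane. The box with the T-handle may stand left or right of the other switch box.
- lamp_switch_tip (a point): Centre of the T-handle's crossbar: a black round bar 16 in diameter, 64 long, along the box's y, 75 mm from the pivot on a steel shaft 10 in diameter. About 121 mm above the bench and 36 mm to the box's -x side when on.
- lamp_switch (a joint): Angle of the T-handled lever: 0 = on, leaning 0.5 rad to the box's -x side (towards the robot); 1.0 = off, leaning 0.5 rad to its +x side. Its heavy handle drops it over centre to whichever stop it leans to and keeps it there; it takes about 1.5 N at the crossbar to lift it off the stop.
- other_switch_box: The other switch box, of the same size and colour, fixed to the bench; its lever has a ball 24 in diameter for a handle, at the same height. To be left alone. Origin at the centre of its underside.
- other_switch (a joint): Angle of the ball-handled lever, 0 = on; must stay on.
- tray: Steel instrument tray, fixed to the bench, open on top, 240 (x) by 176 (y) by 20 high, walls and floor 4 thick, with a 4 mm wall of the same height as the rim along x that splits it into two halves, each 82 wide and 232 long inside, centred at y = +43 mm and y = -43 mm. Origin at the centre of its underside. The +y half holds a spoon; the -y half is empty.
- spoon: The loose sampling spoon on the bench. Black rectangular handle 90 long, 14 wide, 12 high, then a thin steel neck, then a shallow round steel bowl 32 across, 8 high; 169 long in all, 60 g. Origin at its underside, 85 mm from the handle's butt end and 84 mm from the bowl's far rim, about 5 mm short of the handle's front end; x points from handle to bowl, z up.
- spoon_bowl (a point): Centre of the loose spoon's bowl, 68 mm along x from the spoon's origin, 4 mm above its underside.
- spoon_butt (a point): Butt end of the loose spoon's handle, 85 mm along -x from its origin, 6 mm above its underside.
- laid_spoon: An equal spoon that already lies in the tray's +y half, bowl towards the tray's +x end. Same origin and axes as the loose one.
- petri_dish: Glass dish, 90 across, 16 high, on the bench; origin under its centre.
- sample_jar: Small jar, 50 across, 70 high; origin under its centre.
- wash_bottle: White bottle, 60 across, 150 high; origin under its centre.
- slide_box: Flat white slide box, 80 by 130 by 30 high; origin under its centre.
- paper_roll: Blue paper roll standing upright, 90 across, 200 high; origin under its centre.
- beaker: White plastic beaker, 64 across, 70 high; origin under its centre.
Mind the look-alikes: they are no part of the job. Leave any pink look-alike of the spoon alone.

How it is judged:
By the outcome, as a careful person would: the job done as asked, in the order asked, and still so for the second after the job is handed in, with the robot touching nothing.
It also fails if it takes over 56 s, if anything falls off the work surface, if the arm or the gripper's body presses on something with over 40 N, if the wrist force passes 120 N, or if a joint passes its speed limit or range.

## Working session

There is one attempt and no reset: what is moved stays moved. The work goes in short steps, each a Python script; the robot and the scene stay as the last script left them, time stands still between calls to the robot, and variables do not carry over. Pictures are saved under pics/ and viewed, at most 10 in all, crops included, and the job is handed in when it is done.

```bash
ls; mkdir -p pics
python3 - <<'E'
from rig import env, kinematics, imaging
import cv2, numpy as np, pickle
s=env.state(); print(s['clock'],s['position'],s['eef_rot'],s['grip_width'])
d={n:imaging.camera(n) for n in ("scene","side","wrist")}
d['s']=s
pickle.dump(d,open('v0.pkl','wb'))
for n in ("scene","side","wrist"):
    cv2.imwrite(f'pics/{n}0.png',d[n]['color'][:,:,::-1])
    print(n,d[n]['K'].tolist(),d[n].get('rvec'),d[n].get('tvec'),d[n].get('hand_eye'))
E
```

```text
pics
0.0 [0.24264578 0.62965578 0.21794624] [-5.74458069e-01 -3.08840832e+00  1.69340230e-03] 0.09317483833773436
scene [[538.7997721592343, 0.0, 322.8928860333032], [0.0, 538.7997721592343, 234.6490504267523], [0.0, 0.0, 1.0]] [ 1.33369368  2.42691979 -0.74364646] [ 0.3009139  -0.34338709  1.87088777] None
side [[607.5023212271817, 0.0, 314.72117783826064], [0.0, 607.5023212271817, 241.94731885278904], [0.0, 0.0, 1.0]] [ 2.23619765 -0.47920063  0.2128891 ] [-0.52129103  0.22909016  1.70168875] None
wrist [[369.0130256739528, 0.0, 313.50134700279455], [0.0, 369.0130256739528, 234.01675478836907], [0.0, 0.0, 1.0]] None None [[-4.19741062e-04 -9.69596699e-01 -2.44708124e-01  6.92559823e-02]
 [ 9.99998864e-01 -5.26596833e-05 -1.50661909e-03 -7.65589915e-05]
 [ 1.44792664e-03 -2.44708478e-01  9.69595619e-01 -1.66283816e-01]
 [ 0.00000000e+00  0.00000000e+00  0.00000000e+00  1.00000000e+00]]
```

View pics/scene0.png

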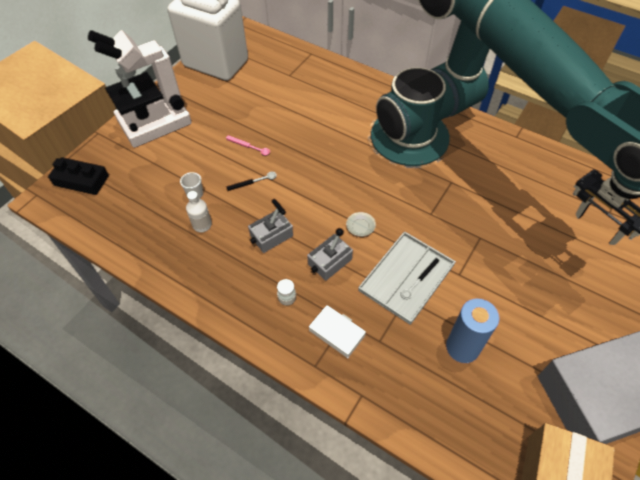

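View pics/side0.png

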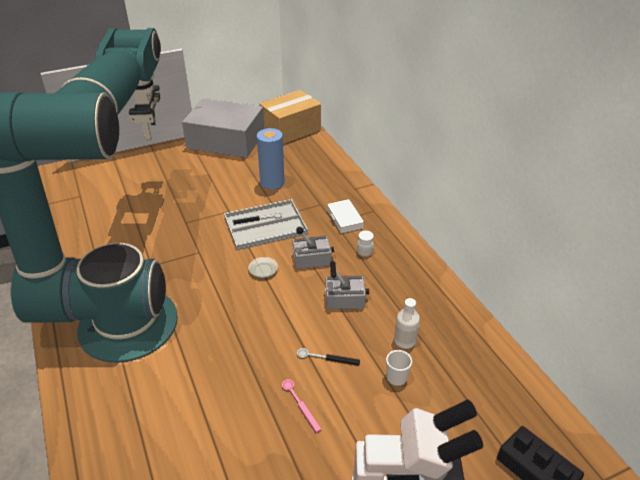

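Scene view: the loose spoon has its handle at (240,184) and bowl at (272,176). Look-alikes are the pink spoon (248,145) and the laid spoon in the tray (428,270). The T-lever's bar is at (278,206) on the box at (271,232), and the ball lever (340,233) is on the box at (329,258). In the side view, the spoon is at (342,360)/(302,353) and the T-bar at (333,269). I'll check these choices in one close crop mosaic.

```bash
cat > h.py <<'E'
import cv2, numpy as np, pickle
from scipy.spatial.transform import Rotation as R
def cam(d,s=None):
    "returns K, R (world->cam), centre"
    if d.get('hand_eye') is not None:
        T=np.eye(4); T[:3,:3]=R.from_rotvec(s['eef_rot']).as_matrix(); T[:3,3]=s['position']
        M=T@d['hand_eye']; return d['K'],M[:3,:3].T,M[:3,3]
    Rm=R.from_rotvec(np.ravel(d['rvec'])).as_matrix(); return d['K'],Rm,-Rm.T@np.ravel(d['tvec'])
def ray(c,p):
    K,Rm,o=c; v=Rm.T@np.linalg.solve(K,[p[0],p[1],1.]); return o,v/np.linalg.norm(v)
def plane(c,p,z):
    o,v=ray(c,p); return o+v*(z-o[2])/v[2]
def tri(*cp):
    A=np.zeros((3,3)); b=np.zeros(3)
    for c,p in cp:
        o,v=ray(c,p); P=np.eye(3)-np.outer(v,v); A+=P; b+=P@o
    X=np.linalg.solve(A,b)
    return X,[round(1e3*float(np.linalg.norm((np.eye(3)-np.outer(v,v))@(X-o))),1) for o,v in [ray(c,p) for c,p in cp]]
def proj(c,X):
    K,Rm,o=c; q=K@(Rm@(np.asarray(X)-o)); return q[:2]/q[2]
def down(yaw):
    "tool down, tool y (closing line) along world direction yaw+90deg"
    return (R.from_euler('z',yaw)*R.from_rotvec([np.pi,0,0])).as_rotvec()
E
python3 - <<'E'
from h import *
d=pickle.load(open('v0.pkl','rb'))
def crop(n,x,y,w,h,W,H): return cv2.resize(d[n]['color'][y:y+h,x:x+w,::-1],(W,H),interpolation=cv2.INTER_CUBIC)
a=np.hstack([crop('scene',220,160,140,130,400,371),crop('scene',350,225,140,130,400,371)])
b=np.hstack([crop('side',280,220,100,57*1,400,228),crop('side',280,277,100,57,400,228)])
b=np.hstack([crop('side',285,220,100,57,400,228),crop('side',220,190,100,57,400,228)])
cv2.imwrite('pics/m1.png',np.vstack([a,b]))
S=cam(d['scene']);D=cam(d['side'])
print('spoon bowl',tri((S,(272,176)),(D,(302,353))),'butt',tri((S,(229,187)),(D,(359,362))))
print('T',tri((S,(278,207)),(D,(333,269))),'ball',tri((S,(340,232)),(D,(300,230))))
print('tray corners scene z=.02',[np.round(plane(S,p,.02),3).tolist() for p in [(404,234),(455,261),(412,318),(360,283)]])
E
```

```text
spoon bowl (array([ 0.40232924, -0.29753021,  0.00141699]), [1.2, 1.2]) butt (array([ 0.52132502, -0.38750391,  0.00690038]), [3.1, 3.1])
T (array([ 0.5625187 , -0.14897789,  0.11876573]), [1.5, 1.5]) ball (array([0.5437564 , 0.04727049, 0.11977283]), [0.5, 0.5])
tray corners scene z=.02 [[0.388, 0.18, 0.02], [0.393, 0.349, 0.02], [0.621, 0.327, 0.02], [0.603, 0.153, 0.02]]
```

View pics/m1.png

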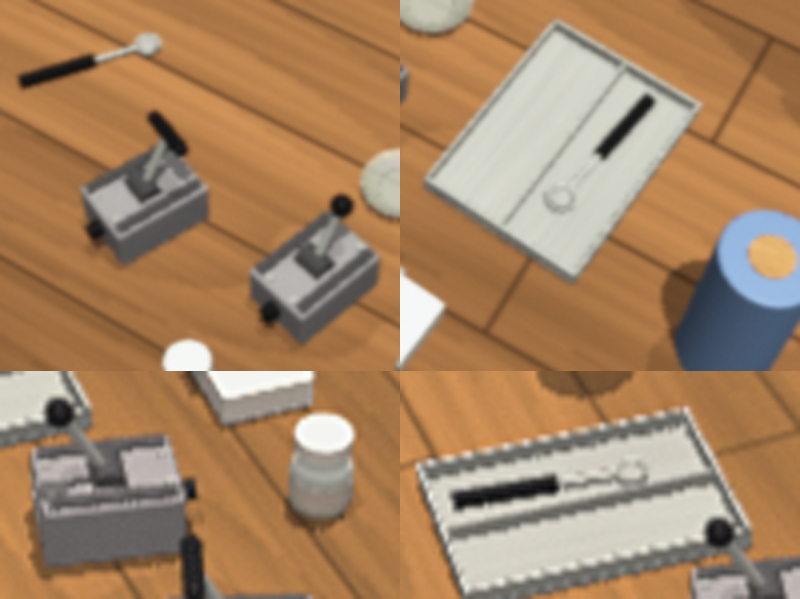

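The crops confirm it. The T-bar is a black bar running roughly along y, on the box at scene (271,232). The spoon with the black handle at (240,184) is the loose one. The tray's empty half is on the switch side, and the laid spoon's bowl points away from the robot. Next I move, taking wrist pictures over the tray and over the switch.

Run:
```python
from h import *
from rig import env, imaging
d=pickle.load(open('v0.pkl','rb'));S=cam(d['scene'])
print('roll',plane(S,(463,352),0),'T ends',plane(S,(274.2,200.2),.121),plane(S,(283,212.5),.121))
p=env.state()['position']
env.move_l([p[0],p[1],.38],velocity=.3)
out=[]
for P in ([.50,.25,.36],[.50,-.22,.32]):
    env.move_to(P,down(0)); env.wait(.2); s=env.state(); out.append((s,imaging.camera('wrist')))
pickle.dump(out,open('v1.pkl','wb'))
for i,(s,c) in enumerate(out): cv2.imwrite(f'pics/w{i+1}.png',c['color'][:,:,::-1]); print(s['clock'],s['position'],s['qpos'])
```

```text
roll [0.6267485  0.48455604 0.        ] T ends [ 0.55090709 -0.17219385  0.121     ] [ 0.5735893  -0.12518128  0.121     ]
2.8083 [0.49987455 0.25045512 0.35993087] [ 4.18835166e-01 -1.37912480e-01  1.46714464e+00  3.17994198e-05
  1.81248735e+00  1.98842832e+00]
4.7833 [ 0.50028769 -0.21939955  0.32006191] [-4.60008017e-01 -1.73022047e-01  1.56219308e+00  4.24784810e-05
  1.75232991e+00  1.10977737e+00]
```

View pics/w1.png

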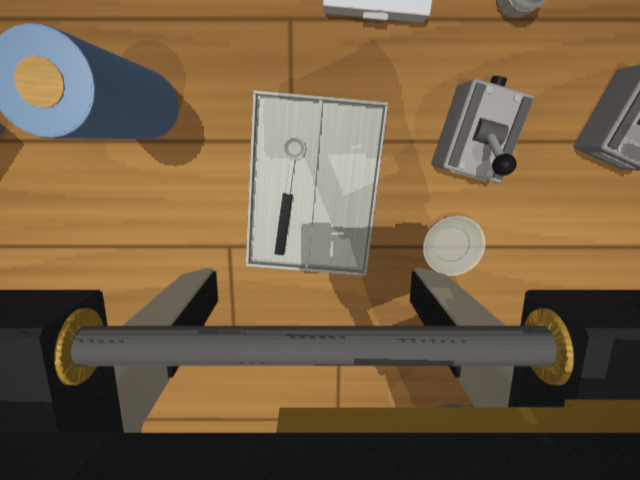

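View pics/w2.png

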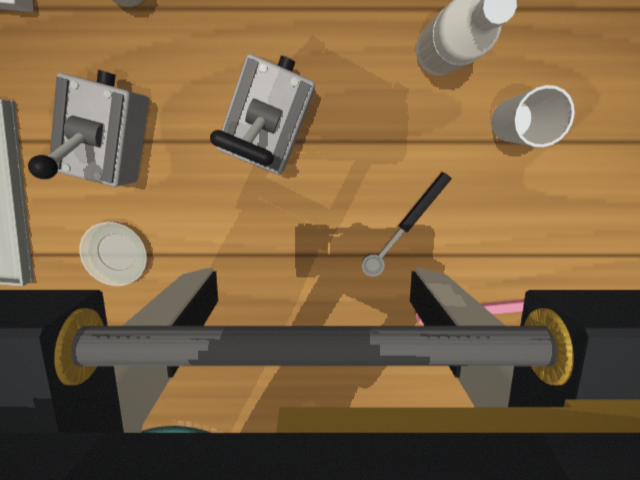

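Wrist 1 shows the tray corners at (254,92), (386,102), (366,273), (247,265), with the laid spoon's bowl at (294,148). Wrist 2 shows the T-bar from (218,138) to (268,158), the box top corners at (249,56), (314,82), (279,172), and the spoon's butt at (447,175) and bowl at (373,265). I'll refine these with masks.

Run:
```python
from h import *
(s1,c1),(s2,c2)=pickle.load(open('v1.pkl','rb'));A=cam(c1,s1);B=cam(c2,s2)
d=pickle.load(open('v0.pkl','rb'));S=cam(d['scene']);D=cam(d['side'])
def dark(c,x0,y0,x1,y1,t=55):
    m=(c['color'][y0:y1,x0:x1].max(2)<t).astype(np.uint8)
    cs,_=cv2.findContours(m,cv2.RETR_EXTERNAL,cv2.CHAIN_APPROX_NONE); k=max(cs,key=cv2.contourArea)
    b=cv2.boxPoints(cv2.minAreaRect(k))+[x0,y0]
    L=sorted([(np.linalg.norm(b[i]-b[(i+1)%4]),i) for i in range(4)]); i=L[0][1]
    return (b[i]+b[(i+1)%4])/2,(b[(i+2)%4]+b[(i+3)%4])/2
def show(n,c,e,z):
    P=[plane(c,p,z) for p in e]; v=P[1]-P[0]
    print(n,np.round(e,1).tolist(),np.round(P,4).tolist(),'len',round(np.linalg.norm(v),4),'yaw',round(np.degrees(np.arctan2(v[1],v[0])),1)); return P
show('spoon handle w',B,dark(c2,385,160,465,240),.009)
show('spoon handle scene',S,dark(d['scene'],222,170,258,195,70),.009)
show('spoon bowl w',B,[(447,175),(373,265)],.006)
show('Tbar w',B,dark(c2,195,115,285,175,50),.121)
show('Tbar s',S,dark(d['scene'],270,196,290,216,60),.121)
top=[(249,56),(314,82),(279,172)]; P=[plane(B,p,.06) for p in top]
for i in (0,1):
    v=P[i+1]-P[i]; print('box edge',np.linalg.norm(v),np.degrees(np.arctan2(v[1],v[0])))
print('box centre',(P[0]+P[2])/2)
m=((c1['color'].min(2)>110)&(np.ptp(c1['color'].astype(int),axis=2)<35)).astype(np.uint8); 
Q=np.array([plane(A,p,.02) for p in [(253,91),(387,102),(366,274),(246,265)]]); print('tray',Q.round(4).tolist(),Q.mean(0),[round(np.linalg.norm(Q[i]-Q[(i+1)%4]),3) for i in range(4)])
for a,b in((3,0),(2,1)): v=Q[b]-Q[a]; print('tray yaw',np.degrees(np.arctan2(v[1],v[0])))
for a,b in((1,0),(2,3)): v=Q[b]-Q[a]; print('tray yaw',np.degrees(np.arctan2(v[1],v[0]))-90)
print('laid bowl',plane(A,(294,148),.01))
show('laid handle',A,dark(c1,265,180,305,265,50),.013)
```

```text
spoon handle w [[402.4, 228.4], [446.2, 174.7]] [[0.4525, -0.3377, 0.009], [0.5232, -0.3896, 0.009]] len 0.0878 yaw -36.3
spoon handle scene [[227.1, 188.2], [252.0, 181.1]] [[0.5271, -0.3868, 0.009], [0.4604, -0.3364, 0.009]] len 0.0836 yaw 143.0
spoon bowl w [[447, 175], [373, 265]] [[0.5226, -0.3917, 0.006], [0.4, -0.3011, 0.006]] len 0.1525 yaw 143.5
Tbar w [[272.8, 160.4], [211.1, 134.7]] [[0.5472, -0.1797, 0.121], [0.5713, -0.1213, 0.121]] len 0.0631 yaw 67.5
Tbar s [[283.0, 213.6], [274.0, 199.4]] [[0.577, -0.1229, 0.121], [0.5486, -0.1744, 0.121]] len 0.0587 yaw -118.8
box edge 0.07365198872675009 -110.43880143111718
box edge 0.10407963882860796 157.44105061137267
box centre [ 0.5918012  -0.16527908  0.06      ]
tray [[0.6269, 0.3285, 0.02], [0.6136, 0.1552, 0.02], [0.3767, 0.1739, 0.02], [0.3904, 0.3481, 0.02]] [0.50189792 0.25144071 0.02      ] [np.float64(0.174), np.float64(0.238), np.float64(0.175), np.float64(0.237)]
tray yaw -4.7298888436578554
tray yaw -4.510335182998453
tray yaw -4.371615999733095
tray yaw -4.511974352954027
laid bowl [0.55517717 0.27710525 0.01      ]
laid handle [[287.9, 194.5], [279.3, 252.9]] [[0.4919, 0.2863, 0.013], [0.4066, 0.3002, 0.013]] len 0.0864 yaw 170.7
```

Run:
```python
from h import *
from rig import env, imaging
yaw=np.radians(-22.5);u=np.array([np.cos(yaw),np.sin(yaw),0]);bar=np.array([.5598,-.1502,0]);o=down(yaw)
P=lambda s,z:bar+u*s+[0,0,z]
env.grip(0.0,20)
env.move_to(P(-.05,.18),o)
env.move_l(P(-.05,.111),velocity=.15,f_stop=10)
print(env.state()['position'],env.state()['contact_force'])
r=env.move_l(P(.056,.111),velocity=.08,f_stop=12); s=env.state(); print(r,(s['position']-bar)@u,s['contact_force'])
env.wait(.2)
env.move_l(P(.02,.111),velocity=.15); env.move_l(P(.0,.22),velocity=.25)
env.move_to([.47,-.25,.26],down(0)); env.wait(.2)
s=env.state();c=imaging.camera('wrist');sd=imaging.camera('side');print(s['clock'])
pickle.dump((s,c,sd),open('v2.pkl','wb'))
cv2.imwrite('pics/w3.png',np.hstack([cv2.resize(c['color'],(480,360)),cv2.resize(sd['color'][220:320,260:380],(320,360)) if 0 else cv2.resize(sd['color'][220:340,280:386],(320,360))])[:,:,::-1])
```

```text
[ 0.51406107 -0.13153299  0.11221505] [0.88618966 0.36048782 0.79977245]
True 0.0542394120094316 [-4.59500074  0.77472153  4.30529369]
10.9167
```

View pics/w3.png

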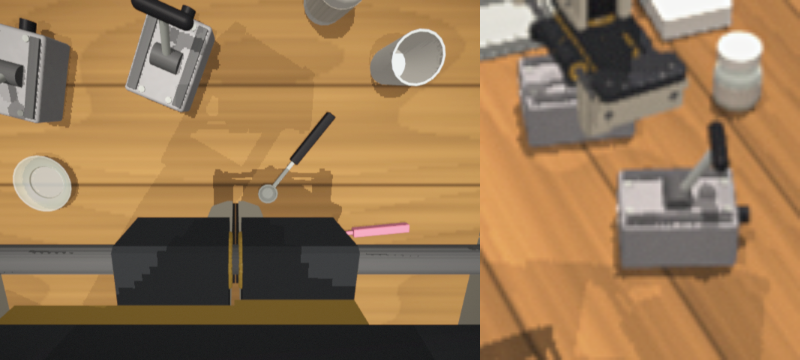

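The lever now leans over to the far stop in both views. Next is the spoon: re-measure the handle here, grasp it and lift.

Run:
```python
from h import *
from rig import env, imaging
s,c,_=pickle.load(open('v2.pkl','rb'));C=cam(c,s)
x0,y0,x1,y1=370,140,455,225
m=(c['color'][y0:y1,x0:x1].max(2)<55).astype(np.uint8)
k=max(cv2.findContours(m,0,1)[0],key=cv2.contourArea)
b=np.array([plane(C,p+[x0,y0],.010)[:2] for p in cv2.boxPoints(cv2.minAreaRect(k))])
L=[np.linalg.norm(b[i]-b[i-1]) for i in range(4)]; i=int(np.argmin(L)); e=[(b[i]+b[i-1])/2,(b[i-2]+b[i-3])/2]
e.sort(key=lambda p:p[0]); front,butt=e; ux=(front-butt)/np.linalg.norm(front-butt); psi=np.arctan2(ux[1],ux[0])
print(front,butt,np.linalg.norm(front-butt),np.degrees(psi))
assert abs(np.linalg.norm(front-butt)-.088)<.008 and abs(np.degrees(psi)-143.4)<4
g=(front+butt)/2+ux*.020; o=down(psi-np.pi); P=lambda z:[g[0],g[1],z]
env.grip(.05,20); env.move_to(P(.10),o); env.move_l(P(.004),velocity=.12,f_stop=10)
print(env.state()['position'],env.state()['contact_force'])
env.grip(0.0,20); s=env.state(); print(s['grip_width'],s['finger_force'],s['clock'])
env.move_l(P(.24),velocity=.25)
t=np.radians(-4.5);tx=np.array([np.cos(t),np.sin(t)]);ty=np.array([-tx[1],tx[0]])
org=np.array([.502,.2514])-.043*ty; q=org-.020*tx
print('place',q)
env.move_to([q[0],q[1],.14],down(t+np.pi)); env.wait(.2)
s=env.state();print(s['clock'],s['position'],s['qpos'][5],s['grip_width'])
c=imaging.camera('wrist');a=imaging.camera('side');sc=imaging.camera('scene')
pickle.dump((s,c,a,sc),open('v3.pkl','wb'))
cv2.imwrite('pics/w4.png',np.hstack([cv2.resize(c['color'],(480,360)),cv2.resize(a['color'][130:265,190:310],(320,360))])[:,:,::-1])
```

```text
[ 0.45616598 -0.33320565] [ 0.52523028 -0.38408359] 0.08578136482259689 143.62185897058438
[ 0.47501315 -0.34706405  0.00489228] [-0.18615854 -0.19948733  0.550975  ]
0.013677115425965712 20.000326931476593 14.35
place [0.47868791 0.21010174]
17.9083 [0.47885065 0.20980483 0.14001535] -1.127244938513489 0.013803759185350588
```

View pics/w4.png

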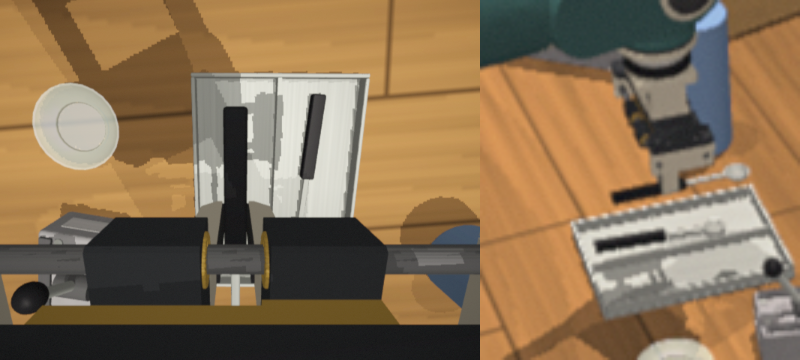

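The spoon is held level with its bowl forward, above the empty half. Lowering and releasing now.

Run:
```python
from h import *
from rig import env, imaging
s=env.state();p=s['position'];P=lambda z:[p[0],p[1],z]
env.move_l(P(.03),velocity=.12)
r=env.move_l(P(.008),velocity=.03,f_stop=5); s=env.state(); print(r,s['position'],s['contact_force'])
env.grip(.032,20); env.wait(.2); env.move_l(P(.06),velocity=.1); env.move_l(P(.25),velocity=.25)
env.move_to([.35,.25,.36],down(np.radians(175.5))); env.wait(.3)
s=env.state();print(s['clock'])
c=imaging.camera('wrist');a=imaging.camera('side');sc=imaging.camera('scene')
pickle.dump((s,c,a,sc),open('v4.pkl','wb'))
cv2.imwrite('pics/w5.png',np.hstack([cv2.resize(sc['color'][160:325,225:465],(400,275)),cv2.resize(a['color'][180:345,210:450],(400,275))])[:,:,::-1])
```

```text
True [0.47845319 0.20985139 0.00808053] [-1.0703982   0.14838116  4.84746256]
23.1917
```

View pics/w5.png

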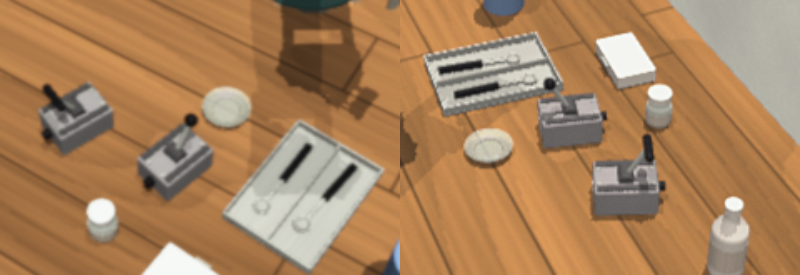

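The spoon lies flat in the empty half, parallel to the laid spoon with its bowl pointing the same way. The T-lever rests on its far stop, the ball lever is still on, and nothing else has moved. Handing in.

```bash
python3 -c "
from rig import env
print(env.close_job())"
```

```text
the job is handed in; nothing more can be done
None
```

The job is handed in at about 23 s on the robot's clock: the T-lever is on its far (off) stop and the loose spoon lies lengthways in the tray's empty half, bowl the same way as the other; the last pictures show the ball switch still on and nothing else in view moved.

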